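Right the fallen beaker and turn the ball pan towards it

TASK

The grinding ball in the steel pan is to go into the glass beaker next, but the beaker has fallen over: stand it upright on its base where it lies and let go of it. Then lift the pan by its bow handle clear of the cork ring and, keeping it level above the ring with the ball resting in the middle, turn it about a quarter turn so that its pouring lip points straight at the beaker. Leave the other things alone, do not tip the ball out, and finish still holding the pan up in the air, level and motionless.

Things in the scene. Friction and masses are not known exactly. Their poses are not given: they have to be found in the camera images.
- beaker_center (a point): Clear glass beaker with a cake of pale wax set in its bottom, open mouth, 70 mm tall, 54 mm across (58 mm over the spout), 50 g; starts lying on its side left or right of the pan, mouth roughly away from the robot. Point on its axis, half-way up (35 mm from its base); z runs from base to mouth. Height of the point: 24 mm lying, 35 mm upright.
- pan_grip (a point): Centre of the black grip bar on top of the pan's rigid bow handle: 12 mm thick along x, 60 mm long along y (thin rod runs on from both ends), 20 mm tall; 100 mm above the pan's underside, right over its middle, so the pan hangs in balance. x is the way the pouring lip points, z is up.
- pan: Round dished pan of bare steel, 116 mm across, 18 mm deep, 180 g, bow handle of thin rod across it along y, pouring lip (a channel 22 mm wide) standing out along +x to 82 mm. Origin at the centre of its underside.
- pan_seat (a point): Where the centre of the ball is when it rests in the middle of the pan: 16 mm above the pan's underside, on its centre line. The floor rises from the middle at about 8.5 degrees, near the rim at about 18 degrees, so a tilt or a jerk makes the ball roll.
- ball_center (a point): Centre of the loose steel grinding ball, 24 mm across, 57 g, lying in the middle of the pan.
- ring_top (a point): Cork ring fixed to the bench, 88 mm outside, 48 mm inside, 22 mm high, on which the pan stands loosely; the point is the centre of its upper face.
- cork_ring: The same cork ring, origin at the centre of its underside.
- beaker: The same beaker, origin at the centre of the underside of its base, z from base to mouth. Flat base about 48 mm across: let go with its base edge on the bench and leaning up to about 0.4 rad, it rocks upright by itself.
- bottle: Bystander: capped amber bottle, 51 mm across, 90 mm tall, standing on the other side of the pan from the beaker; origin at the centre of its underside.
- petri_stack: Bystander: petri dish, 60 mm across, 15 mm high, just on the robot's side of the pan; origin at the centre of its underside.
- vial: Bystander: small capped vial, 22 mm across, 50 mm tall, beyond the pan; origin at the centre of its underside.
Things that resemble listed ones, but are neither listed nor needed, are in the scene too. Leave any yellow look-alike of the pan alone. Of the things that look like the beaker, the larger one is meant.

How it is judged:
On the way, in this order (a step that is already met when the one before it is completed fails the run):
1. the beaker stands upright on the bench, let go, where it had fallen (angle between beaker's own z axis and vertical below 0.08 rad and height (world z) of beaker below 0.006 m and linear speed of beaker below 0.03 m/s and contact force between each of the arm, the fingers and beaker below 0.1 N and distance of beaker_center from where it was at the start of the episode below 0.1 m), for 0.3 s.
2. the pan is lifted off the cork ring before it is turned (height (world z) of pan above 0.04 m and contact force between pan and cork_ring below 0.05 N and (y of beaker in the frame of pan above 0.09 m or y of beaker in the frame of pan below -0.09 m)), for 0.1 s.
At the end, for the whole second after the job is handed in: Pan held still by the fingers, underside over 60 mm above the bench, within 70 mm of over the ring, level to 0.10 rad, ball within 12 mm of its middle, lip line within 35 mm of the beaker's middle; beaker upright on the bench within 100 mm of where it lay (height (world z) of pan above 0.06 m and contact force between the fingers and pan above 1 N and contact force between pan and cork_ring below 0.05 N and horizontal distance between pan and ring_top below 0.07 m and angle between pan's own z axis and vertical below 0.1 rad and linear speed of pan below 0.03 m/s and angular speed of pan below 0.2 rad/s and distance between ball_center and pan_seat below 0.012 m and x of beaker in the frame of pan above 0.1 m and y of beaker in the frame of pan between -0.035 and 0.035 m and angle between beaker's own z axis and vertical below 0.08 rad and height (world z) of beaker below 0.006 m and distance of beaker_center from where it was at the start of the episode below 0.1 m); the arm keeps its last pose, push and grip.
It fails at once if the ball rolled more than 30 mm from the middle of the pan (distance between ball_center and pan_seat above 0.03 m).
It fails at once if the pan was tilted far from level (angle between pan's own z axis and vertical above 0.25 rad).
It fails at once if another thing on the bench was disturbed (distance of any of bottle, petri_stack, vial from where it was at the start of the episode above 0.03 m).
It also fails if it takes over 59 s, if anything falls off the work surface, if the arm or the gripper's body presses on something with over 40 N, if the wrist force passes 120 N, or if a joint passes its speed limit or range.

ROBOT

A 6-joint arm with a two-finger parallel gripper is mounted at the origin on a cart in front of the work surface, level with it; the furniture and walls round the work are solid. World frame = base frame: x ahead of the robot, y to its left, z up, the work surface at z = 0. Lengths are in m, angles in rad, forces in N, time in s.
With the tool pointing down it reaches from about 0.325 to 0.775 m from the base axis. Payload 5.5 kg.
Tool frame: the origin (TCP) lies midway between the tips of the shut fingers; the grasp point (between the pads) lies 19 mm behind it; z points along the fingers, y is the line along which they close (so a half turn about z gives the same grasp; the last joint's range is limited). The gripper opens to 85 mm and grips with 20 to 120 N. Pads are 22 mm wide; open, the fingers measure 114 mm over their backs; the gripper's body (76 mm by 85 mm) begins 54 mm behind the grasp point. The pads swing forward as they close: fully open they stand 13 mm farther back than shut.
Start: joints at [1.152, 0.091, 1.231, -0, 1.82, -0.057], TCP at [0.212, 0.561, 0.231] pointing down, gripper open.
Joint ranges: [-2.87, 2.87], [-0.86, 2.18], [0.17, 2.46], [-1.51, 4.65], [0.06, 2.69], [-2.65, 2.65]. Speed limits (rad/s): [2.57, 2.57, 3.01, 3.14, 3.14, 3.14].

INTERFACE

Orientations are given as [roll, pitch, yaw] about the fixed x, y, z axes, in that order (R = Rz(yaw) Ry(pitch) Rx(roll)).
In Python, from cell import r, get_image gives the robot as it stands.
- The arm moves only by the tool servo_tool, never from a script. Its argument "motion" is a list of rows, each a list of 3 entries, a list of its own where there are three numbers: the shift along the tool's x, y, z in m, then the turn, a rotation vector about the tool's x, y, z in rad, then the finger opening in m, from 0 to 0.0854. In form: [[[x, y, z], [rx, ry, rz], fingers], ...]. A call has 1 to 20 rows; each row is the pose to reach, as a shift and turn from the pose commanded when the call began, along the tool's axes at that moment; what a row does not reach only later rows make up. A row lasts 1/12 s, in which the tool goes at most 41.7 mm and 7.16 degrees, less where a joint would pass 70% of its speed; a pose out of reach is approached as far as the arm can. A call with a gripper value outside its range is refused whole. The fingers move at their own pace and stop on an object; "grip_force" is the grip in N (left out, the last holds). Time passes only in rows, so rows that repeat a pose let the fingers close. It gives the time, the measured TCP pose, the force, the opening and the grip force at its end, in the units of the state.
- r.observe(): the state, without advancing time (a new reading comes with each control period).
- get_image(name): name is "side" or "top"; returns a dict with "color" (400x640x3 uint8, blue, green, red), "fx", "fy", "cx", "cy" (pixels), "eye" and "rotation" of the camera in the world. Camera axes: x right, y down, z forward; pixel columns grow to the right and rows downward; lengths in m; the calibration is good to about 2 mm. A picture is of the moment at which its call begins. There is no depth.
- r.close_job(): hands the job in; it is judged then, once.
The state is a dict: "clock": time; "joints": joint angles; "joint_vel": joint speeds; "effort": joint torques, N m; "eef_pos": TCP position; "ee_rot": TCP orientation; "wrist_force": force on the tool from outside, world axes, zero at the start; "torque": the same for the moment, N m; "width": finger opening in m; "gripper_force": force on a finger pad.
Only numpy, scipy, OpenCV 4.12 (cv2) and the standard library are available. Lean on these libraries where they do the work, as an engineer would, in place of code of your own. Each camera call takes 0.05 s, during which the arm holds its last target. There are 200 camera calls.

## Working session

There is one attempt and no reset: what is moved stays moved. The work goes in short steps, Python scripts to look and compute and a tool call to move; the robot and the scene stay as the last step left them, time stands still between calls to the robot, and variables do not carry over. Pictures are saved under pics/ and viewed, at most 10 in all, crops included, and the job is handed in when it is done.

Besides the shell and the picture viewer there is one more tool, called after "Request:" as a command line: name --argument value ..., lists and objects as JSON in quotes. servo_tool: Moves the arm, as the interface text tells. Its arguments: {"type":"object","properties":{"motion":{"type":"array"},"grip_force":{"type":"number"}},"required":["motion"]}

```bash
mkdir -p pics; ls
python3 - <<'E'
from cell import r,get_image
import cv2,json,numpy as np
s=r.observe();print(s)
for n in("top","side"):
    d=get_image(n);cv2.imwrite(f"pics/{n}0.png",d["color"]);print(n,d["fx"],d["cx"],d["cy"],d["eye"],np.round(d["rotation"],3).tolist())
E
```

```text
pics
{'clock': 0.0, 'joints': array([ 1.15229066e+00,  9.18795386e-02,  1.23188860e+00,  3.13906120e-05,
        1.81979973e+00, -5.66830705e-02]), 'joint_vel': array([-9.93961276e-04, -1.00939304e-03,  4.55538116e-05, -3.47239260e-05,
        3.37531129e-04, -1.09117468e-03]), 'effort': array([-1.10144340e-04, -4.58739853e+01, -4.18025780e+01, -1.51002523e-04,
        1.18308660e-02, -4.02608123e-05]), 'eef_pos': array([0.21225552, 0.56090096, 0.23013695]), 'ee_rot': array([-3.13962233e+00, -1.42290384e-04,  2.77977762e+00]), 'wrist_force': array([0.470635  , 0.14173921, 0.37675072]), 'torque': array([ 0.04711382, -0.0030534 , -0.01582231]), 'gripper_force': 0.0, 'width': 0.08567851197916862}
top 451.4359476847756 318.21095317362796 200.6592643815453 [ 0.36509773 -0.01211708  1.32242407] [-2.981, -0.002, -1.587]
side 398.05645044988563 320.90609615017564 200.83571747768082 [ 0.5279193  -0.76272152  0.56863582] [-2.142, -0.012, -0.037]
```

View pics/top0.png

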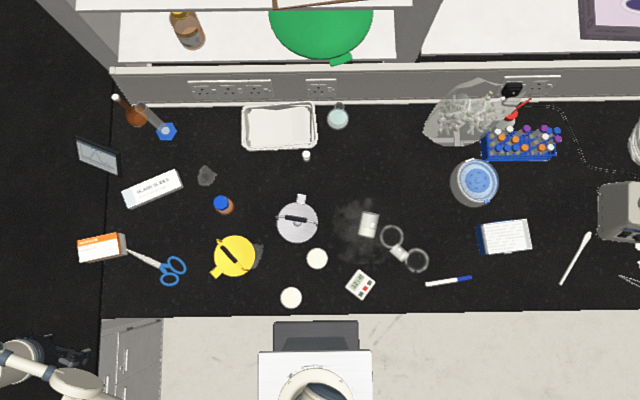

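View pics/side0.png

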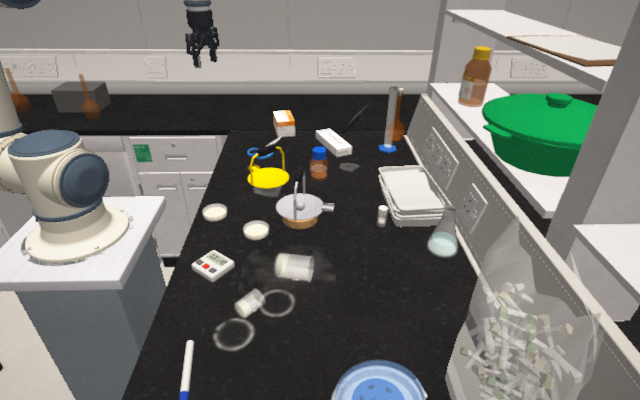

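```bash
cat > h.py <<'E'
import numpy as np,cv2
from scipy.spatial.transform import Rotation as Ro
from cell import r,get_image
def cam(d): return np.array(d["eye"]),Ro.from_euler("xyz",d["rotation"]).as_matrix()
def ray(d,u,v):
    e,R=cam(d);return e,R@np.array([(u-d["cx"])/d["fx"],(v-d["cy"])/d["fy"],1])
def on(d,u,v,z):
    e,k=ray(d,u,v);return np.round(e+k*(z-e[2])/k[2],4)
def px(d,p):
    e,R=cam(d);c=R.T@(np.array(p)-e);return np.round([d["fx"]*c[0]/c[2]+d["cx"],d["fy"]*c[1]/c[2]+d["cy"]],1)
E
python3 - <<'E'
from h import *
a=get_image("top");b=get_image("side")
A=cv2.resize(a["color"][170:290,270:430],None,fx=5,fy=5,interpolation=cv2.INTER_CUBIC)[:600]
B=cv2.resize(b["color"][160:320,220:380],None,fx=3.75,fy=3.75,interpolation=cv2.INTER_CUBIC)
cv2.imwrite("pics/A.png",A);cv2.imwrite("pics/B.png",B)
print(on(a,298,222,.03),on(b,300,212,.03),on(a,368,224,.024),on(b,294,267,.024))
E
```

```text
[0.5136 0.0415 0.03  ] [0.5136 0.0253 0.03  ] [ 0.5051 -0.1605  0.024 ] [ 0.5028 -0.1612  0.024 ]
```

View pics/A.png

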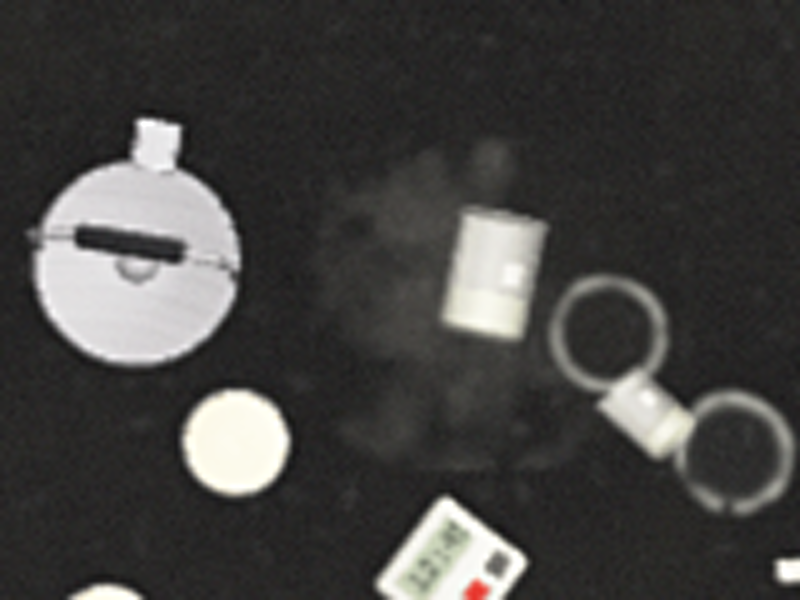

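View pics/B.png

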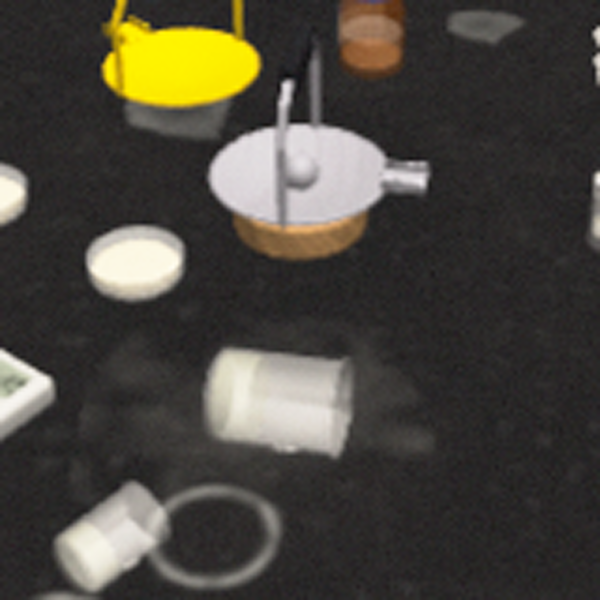

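Beaker candidates: the larger glass at top px (369,225) / side (294,267), and a small one at top (399,252) / side (250,303). The crops confirm that the larger one is meant. It lies with its wax base toward the robot and its mouth up-image. The steel pan is at top (297,222) with its lip up-image at (302,198). The yellow look-alike at (235,256) stays alone.

Run:
```python
from h import *
a=get_image("top");b=get_image("side")
A=lambda x,y,z:on(a,270+x/5,170+y/5,z)
B=lambda x,y,z:on(b,220+x/3.75,160+y/3.75,z)
def axis(c): 
    d=c[1]-c[0];return np.degrees(np.arctan2(d[1],d[0])),np.linalg.norm(d[:2])
m=A(506,214,.026);bs=A(482,333,.026);print("beaker",m,bs,axis((bs,m)),(m+bs)/2)
m=B(343,408,.026);bs=B(215,392,.026);print("side",m,bs,axis((bs,m)))
print("width",A(443,325,.026)-A(522,340,.026))
e1=A(75,233,.132);e2=A(187,250,.132);print("bar",e1,e2,axis((e2,e1)),(e1+e2)/2)
g=cv2.cvtColor(a["color"],cv2.COLOR_BGR2HSV)
m=((g[...,2]>140)&(g[...,1]<40)).astype(np.uint8);m[:, :276]=0;m[:,320:]=0;m[:205]=0;m[245:]=0
n,l,s,c=cv2.connectedComponentsWithStats(m);i=1+s[1:,4].argmax();print("blob",c[i],s[i])
c0=A(137,262,.04);l=A(158,130,.038);print("pan",c0,l,axis((c0,l)))
print("panside",B(299,175,.04),B(430,177,.038),axis((B(299,175,.04),B(430,177,.038))))
for p in((.5136,.04,.122),):print(px(a,p),px(b,p))
```

```text
beaker [ 0.5374 -0.1707  0.026 ] [ 0.4686 -0.1544  0.026 ] (np.float64(-13.328681475893374), np.float64(0.07070452602203055)) [ 0.503   -0.16255  0.026  ]
side [ 0.5377 -0.1695  0.026 ] [ 0.4692 -0.1554  0.026 ] (np.float64(-11.631273914107862), np.float64(0.06993611370386542))
width [0.0094 0.0451 0.    ]
bar [0.5168 0.0716 0.132 ] [0.5068 0.0123 0.132 ] (np.float64(80.42803592017826), np.float64(0.06013725966487)) [0.5118  0.04195 0.132  ]
blob [297.0096238  223.07611549] [ 277  205   41   38 1143]
pan [0.5113 0.0428 0.04  ] [0.5879 0.03   0.038 ] (np.float64(-9.486579522204199), np.float64(0.07766208856321082))
panside [0.5131 0.0333 0.04  ] [0.597  0.0325 0.038 ] (np.float64(-0.5463079206407954), np.float64(0.08390381397767324))
[297.1 218.1] [299.4 175.4]
```

```bash
cat >> h.py <<'E'
def goal(p,yaz,tilt,uaz,ref=None):
    """shift, rotvec in current tool axes to TCP p, with tool y at azimuth yaz, tilted back by tilt along azimuth uaz (deg)"""
    s=r.observe() if ref is None else ref
    u=np.array([np.cos(np.radians(uaz)),np.sin(np.radians(uaz)),0])
    z=-np.sin(tilt)*u-np.array([0,0,np.cos(tilt)]);y=np.array([np.cos(np.radians(yaz)),np.sin(np.radians(yaz)),0])
    R=np.c_[np.cross(y,z),y,z];R0=Ro.from_euler("xyz",s["ee_rot"]).as_matrix()
    return np.round(R0.T@(np.array(p)-s["eef_pos"]),4).tolist(),np.round(Ro.from_matrix(R0.T@R).as_rotvec(),3).tolist()
E
python3 -c "
from h import *
print(goal([.574,-.179,.23],77.5,.7,-12.5))"
```

```text
([-0.6002, -0.5642, 0.0012], [0.05, 0.699, -0.138])
```

Request:
servo_tool --motion '[[[-0.6, -0.564, 0], [0, 0, -0.14], 0.066], [[-0.6, -0.564, 0], [0, 0, -0.14], 0.066], [[-0.6, -0.564, 0], [0, 0, -0.14], 0.066], [[-0.6, -0.564, 0], [0, 0, -0.14], 0.066], [[-0.6, -0.564, 0], [0, 0, -0.14], 0.066], [[-0.6, -0.564, 0], [0, 0, -0.14], 0.066], [[-0.6, -0.564, 0], [0, 0, -0.14], 0.066], [[-0.6, -0.564, 0], [0, 0, -0.14], 0.066], [[-0.6, -0.564, 0], [0, 0, -0.14], 0.066], [[-0.6, -0.564, 0], [0, 0, -0.14], 0.066], [[-0.6, -0.564, 0], [0, 0, -0.14], 0.066], [[-0.6, -0.564, 0], [0, 0, -0.14], 0.066], [[-0.6, -0.564, 0], [0.05, 0.7, -0.14], 0.066], [[-0.6, -0.564, 0], [0.05, 0.7, -0.14], 0.066], [[-0.6, -0.564, 0], [0.05, 0.7, -0.14], 0.066], [[-0.6, -0.564, 0], [0.05, 0.7, -0.14], 0.066], [[-0.6, -0.564, 0], [0.05, 0.7, -0.14], 0.066], [[-0.6, -0.564, 0], [0.05, 0.7, -0.14], 0.066], [[-0.6, -0.564, 0], [0.05, 0.7, -0.14], 0.066], [[-0.6, -0.564, 0], [0.05, 0.7, -0.14], 0.066]]' --grip_force 20

```text
clock: 1.97
eef_pos: [0.5738, -0.1789, 0.2274]
ee_rot: [3.139, -0.708, 2.927]
wrist_force: [1.0, -0.7, 0.3]
width: 0.066
gripper_force: 0.0
```

```bash
python3 -c "
from h import *
s=r.observe();print(s['joints'].round(2),s['eef_pos'].round(3),s['ee_rot'].round(3),s['width'])
print(goal([.574,-.179,.23],77.5,.7,-12.5))
print(goal([.574,-.179,.102],77.5,.7,-12.5))"
```

```text
[-0.32  0.76  0.53 -0.12  2.55 -1.75] [ 0.574 -0.179  0.227] [ 3.139 -0.708  2.927] 0.06602218425148983
([0.0015, -0.0001, -0.0021], [0.0, -0.008, 0.002])
([-0.0817, -0.0003, 0.0951], [0.0, -0.008, 0.002])
```

```bash
python3 -c "
from h import *
print(goal([.499,-.162,.012],77.5,.7,-12.5))"
```

```text
([-0.0818, -0.0, 0.2135], [0.0, -0.008, 0.002])
```

Request:
servo_tool --motion '[[[-0.027, 0, 0.032], [0, -0.008, 0.002], 0.066], [[-0.054, 0, 0.064], [0, -0.008, 0.002], 0.066], [[-0.082, 0, 0.095], [0, -0.008, 0.002], 0.066], [[-0.082, 0, 0.095], [0, -0.008, 0.002], 0.066], [[-0.082, 0, 0.135], [0, -0.008, 0.002], 0.066], [[-0.082, 0, 0.155], [0, -0.008, 0.002], 0.066], [[-0.082, 0, 0.155], [0, -0.008, 0.002], 0.066]]'

```text
clock: 2.55
eef_pos: [0.5332, -0.1676, 0.0575]
ee_rot: [3.141, -0.702, 2.925]
wrist_force: [-0.7, -0.0, -0.5]
width: 0.0661
gripper_force: 0.0
```

```bash
python3 -c "
from h import *
print(goal([.499,-.162,.011],77.5,.7,-12.5))
b=get_image('side')['color'][200:340,200:400];cv2.imwrite('pics/s1.png',cv2.resize(b,None,fx=4,fy=4))"
```

```text
([-0.0036, -0.002, 0.0579], [0.0, -0.002, 0.001])
```

View pics/s1.png

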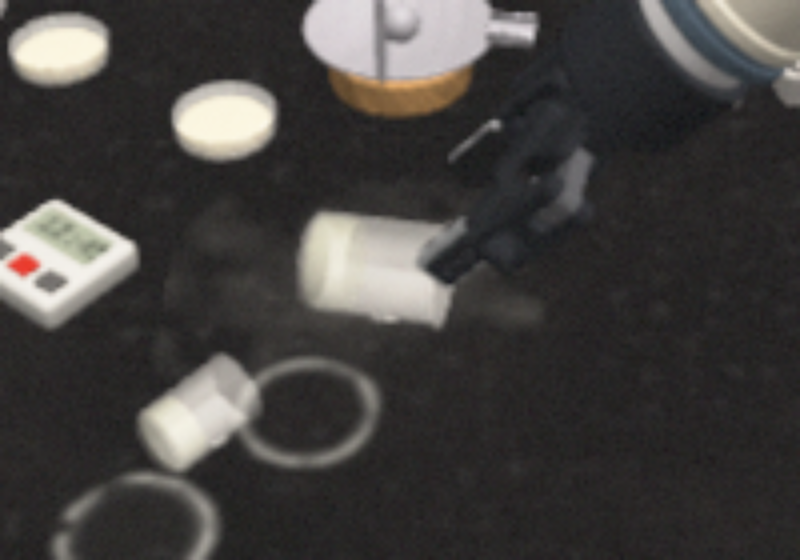

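The fingers straddle the beaker's mouth end (near finger at crop (450,250)); continuing down and closing.

Request:
servo_tool --motion '[[[-0.003, -0.002, 0.02], [0, 0, 0], 0.066], [[-0.0035, -0.002, 0.04], [0, 0, 0], 0.066], [[-0.0035, -0.002, 0.057], [0, 0, 0], 0.066], [[-0.0035, -0.002, 0.057], [0, 0, 0], 0.066], [[-0.0035, -0.002, 0.057], [0, 0, 0], 0.066], [[-0.0035, -0.002, 0.057], [0, 0, 0], 0.04], [[-0.0035, -0.002, 0.057], [0, 0, 0], 0.04], [[-0.0035, -0.002, 0.057], [0, 0, 0], 0.04], [[-0.0035, -0.002, 0.057], [0, 0, 0], 0.04], [[-0.0035, -0.002, 0.057], [0, 0, 0], 0.04], [[-0.0035, -0.002, 0.057], [0, 0, 0], 0.04], [[-0.0035, -0.002, 0.057], [0, 0, 0], 0.04]]' --grip_force 25

```text
clock: 3.6
eef_pos: [0.5053, -0.1639, 0.0167]
ee_rot: [-3.141, -0.688, 2.924]
wrist_force: [3.7, 1.0, 5.5]
width: 0.0515
gripper_force: 25.2
```

```bash
python3 -c "
from h import *
s=r.observe();print(s['joints'].round(2),s['eef_pos'].round(4),s['ee_rot'].round(3),s['width'],s['gripper_force'],s['wrist_force'])
# lift 60mm, then tilts about grasp point
R0=Ro.from_euler('xyz',s['ee_rot']).as_matrix();print('up',(R0.T@[0,0,1]).round(3),'u',(R0.T@[.976,-.216,0]).round(3))
g=s['eef_pos']-.023*R0[:,2];print('grasp',g)
for t in (.35,0,-.35,-.7,-.85):
    u=np.array([.976,-.216,0]);z=-np.sin(t)*u-np.array([0,0,np.cos(t)])
    print(t,goal(g+[0,0,.045]+.023*z,77.5,t,-12.5))
t=-.85;z=-np.sin(t)*u-np.array([0,0,np.cos(t)])
print('low',goal(np.r_[g[:2],.047]+.023*z,77.5,t,-12.5))
"
```

```text
[-0.33  0.6   1.13 -0.08  2.09 -1.7 ] [ 0.5053 -0.1639  0.0167] [-3.141 -0.688  2.924] 0.05154121336309993 25.23400986902118 [3.73569765 0.98064466 5.45803721]
up [ 0.635 -0.001 -0.772] u [-0.772 -0.    -0.635]
grasp [ 0.51959663 -0.16702874  0.0344948 ]
0.35 ([0.0209, -0.0, -0.0361], [-0.001, -0.338, 0.0])
0 ([0.014, -0.0, -0.04], [-0.001, -0.688, 0.001])
-0.35 ([0.0088, -0.0, -0.0461], [-0.001, -1.038, 0.001])
-0.7 ([0.006, -0.0, -0.0536], [-0.001, -1.388, 0.001])
-0.85 ([0.0056, -0.0, -0.057], [-0.001, -1.538, 0.001])
low ([-0.015, -0.0, -0.0319], [-0.001, -1.538, 0.001])
```

Request:
servo_tool --motion '[[[0.008, 0, -0.01], [0, 0, 0], 0.04], [[0.018, 0, -0.022], [0, 0, 0], 0.04], [[0.028, 0, -0.034], [0, 0, 0], 0.04], [[0.025, 0, -0.035], [0, -0.12, 0], 0.04], [[0.023, 0, -0.036], [0, -0.24, 0], 0.04], [[0.021, 0, -0.036], [0, -0.34, 0], 0.04], [[0.018, 0, -0.038], [0, -0.46, 0], 0.04], [[0.016, 0, -0.039], [0, -0.58, 0], 0.04], [[0.014, 0, -0.04], [0, -0.69, 0], 0.04], [[0.012, 0, -0.042], [0, -0.81, 0], 0.04], [[0.01, 0, -0.044], [0, -0.93, 0], 0.04], [[0.009, 0, -0.046], [0, -1.04, 0], 0.04], [[0.008, 0, -0.048], [0, -1.15, 0], 0.04], [[0.007, 0, -0.051], [0, -1.27, 0], 0.04], [[0.006, 0, -0.054], [0, -1.39, 0], 0.04], [[0.006, 0, -0.056], [0, -1.48, 0], 0.04], [[0.006, 0, -0.057], [0, -1.54, 0], 0.04], [[0.006, 0, -0.057], [0, -1.54, 0], 0.04], [[0.006, 0, -0.057], [0, -1.54, 0], 0.04]]' --grip_force 40

```text
clock: 5.18
eef_pos: [0.5339, -0.1703, 0.0625]
ee_rot: [-3.141, 0.846, 2.924]
wrist_force: [0.4, 0.3, -1.3]
width: 0.0512
gripper_force: 41.4
```

```bash
python3 -c "
from h import *
s=r.observe();print(s['joints'].round(2),s['eef_pos'].round(4),s['ee_rot'].round(3),s['width'],s['gripper_force'],s['wrist_force'])
R0=Ro.from_euler('xyz',s['ee_rot']).as_matrix();print('up',(R0.T@[0,0,1]).round(3));print('grasp',s['eef_pos']-.023*R0[:,2])
d=get_image('side');b=d['color'][150:320,220:420];cv2.imwrite('pics/s2.png',cv2.resize(b,None,fx=3.5,fy=3.5))
print(px(d,[.51,-.165,0]))"
```

```text
[-0.49 -0.7   2.37  0.34  0.67 -2.02] [ 0.5339 -0.1703  0.0625] [-3.141  0.846  2.924] 0.05117166505844445 41.43186578723544 [ 0.3620864   0.33057396 -1.25659782]
up [-0.749 -0.    -0.663]
grasp [ 0.51713298 -0.166532    0.07770612]
[297.8 277.1]
```

View pics/s2.png

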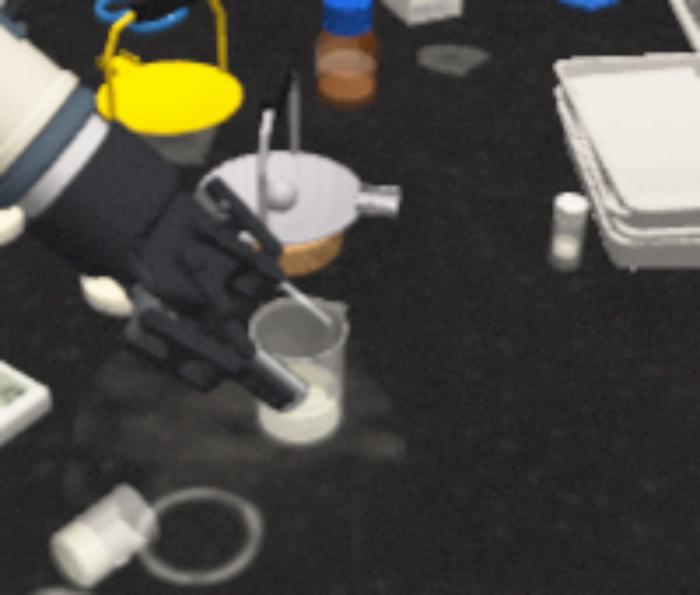

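```bash
python3 -c "
from h import *
d=get_image('side')
for z in(.01,.015,.02,.025,.03,.035):print(z,px(d,[.517,-.19,z]))"
```

```text
0.01 [301.1 282.2]
0.015 [301.1 280.3]
0.02 [301.  278.4]
0.025 [301.  276.6]
0.03 [301.  274.7]
0.035 [300.9 272.7]
```

Request:
servo_tool --motion '[[[0.0025, 0, 0.012], [0, 0, 0], 0.04], [[0.005, 0, 0.024], [0, 0, 0], 0.04], [[0.005, 0, 0.024], [0, 0, 0], 0.04], [[0.005, 0, 0.024], [0, 0, 0], 0.04]]'

```text
clock: 5.62
eef_pos: [0.549, -0.1732, 0.042]
ee_rot: [3.141, 0.845, 2.925]
wrist_force: [0.2, 0.9, -0.3]
width: 0.0511
gripper_force: 41.7
```

Request:
servo_tool --motion '[[[0.0015, 0, 0.0013], [0, 0, 0], 0.04], [[0.003, 0, 0.0026], [0, 0, 0], 0.04], [[0.003, 0, 0.0026], [0, 0, 0], 0.04]]'

```text
clock: 5.87
eef_pos: [0.5497, -0.1738, 0.0404]
ee_rot: [-3.141, 0.851, 2.925]
wrist_force: [-0.8, 0.8, 3.5]
width: 0.0513
gripper_force: 41.9
```

```bash
python3 -c "
from h import *
s=r.observe();print(s['joints'].round(2),s['eef_pos'].round(4),s['wrist_force'])
d=get_image('side');b=d['color'][180:320,240:380];cv2.imwrite('pics/s3.png',cv2.resize(b,None,fx=4,fy=4))"
```

```text
[-0.48 -0.6   2.36  0.37  0.58 -2.06] [ 0.5497 -0.1738  0.0404] [-0.7536796   0.80992391  3.50948667]
```

View pics/s3.png

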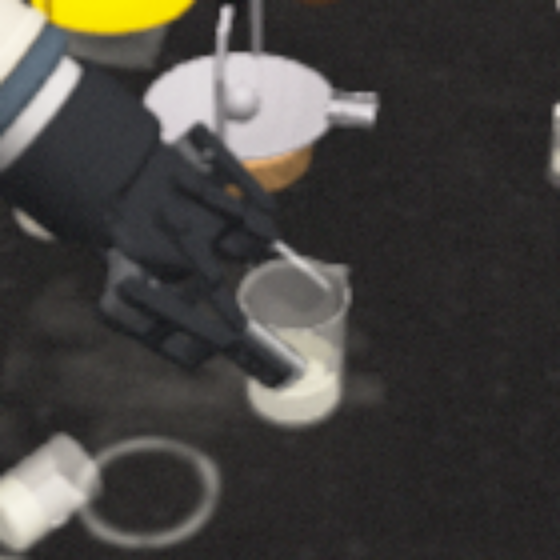

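The beaker stands upright on its base with 3.5 N of contact; releasing and rising straight up.

Request:
servo_tool --motion '[[[0.002, 0, 0.0018], [0, 0, 0], 0.053], [[0.002, 0, 0.0018], [0, 0, 0], 0.056], [[0.002, 0, 0.0018], [0, 0, 0], 0.06], [[0.002, 0, 0.0018], [0, 0, 0], 0.068], [[0.002, 0, 0.0018], [0, 0, 0], 0.068], [[-0.008, 0, -0.007], [0, 0, 0], 0.07], [[-0.022, 0, -0.02], [0, 0, 0], 0.07], [[-0.042, 0, -0.037], [0, 0, 0], 0.07], [[-0.067, 0, -0.06], [0, 0, 0], 0.07], [[-0.095, 0, -0.085], [0, 0, 0], 0.07], [[-0.12, 0, -0.106], [0, 0, 0], 0.07], [[-0.15, 0, -0.133], [0, 0, 0], 0.07], [[-0.15, 0, -0.133], [0, 0, 0], 0.07], [[-0.15, 0, -0.133], [0, 0, 0], 0.07]]'

```text
clock: 7.08
eef_pos: [0.5491, -0.1738, 0.2433]
ee_rot: [-3.139, 0.853, 2.926]
wrist_force: [0.3, -0.2, -0.5]
width: 0.0697
gripper_force: 0.0
```

Run:
```python
from h import *
s=r.observe();print(s['joints'].round(2),s['eef_pos'].round(4))
print(goal([.512,.042,.25],-9.5,0,0)); print(goal([.512,.042,.25],170.5,0,0))
d=get_image('side');b=d['color'][150:310,220:420];cv2.imwrite('pics/s4.png',cv2.resize(b,None,fx=3.5,fy=3.5))
```

```text
[-0.48 -0.72  2.07  0.24  0.97 -1.88] [ 0.5491 -0.1738  0.2433]
([0.0491, 0.2027, -0.0671], [0.643, 0.68, 1.419])
([0.0491, 0.2027, -0.0671], [-0.689, 0.652, -1.513])
```

View pics/s4.png

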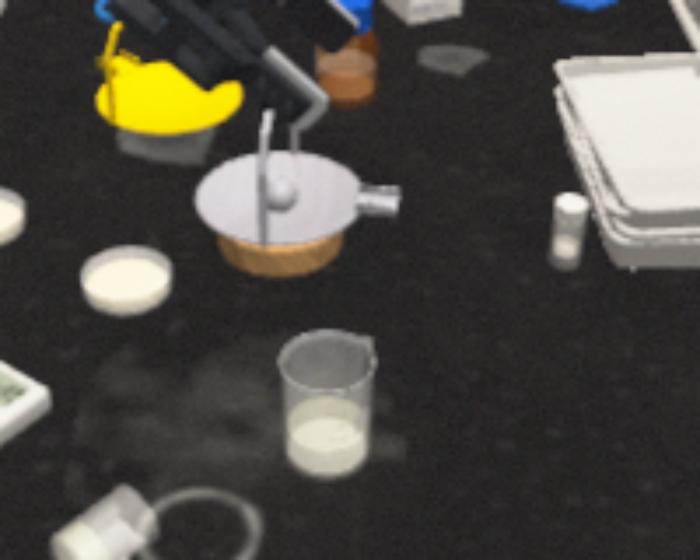

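Beaker stands free at crop (328,400). Moving over the pan handle.

Request:
servo_tool --motion '[[[0.049, 0.203, -0.067], [0.643, 0.68, 1.419], 0.05], [[0.049, 0.203, -0.067], [0.643, 0.68, 1.419], 0.05], [[0.049, 0.203, -0.067], [0.643, 0.68, 1.419], 0.05], [[0.049, 0.203, -0.067], [0.643, 0.68, 1.419], 0.05], [[0.049, 0.203, -0.067], [0.643, 0.68, 1.419], 0.05], [[0.049, 0.203, -0.067], [0.643, 0.68, 1.419], 0.05], [[0.049, 0.203, -0.067], [0.643, 0.68, 1.419], 0.05], [[0.049, 0.203, -0.067], [0.643, 0.68, 1.419], 0.05], [[0.049, 0.203, -0.067], [0.643, 0.68, 1.419], 0.05], [[0.049, 0.203, -0.067], [0.643, 0.68, 1.419], 0.05], [[0.049, 0.203, -0.067], [0.643, 0.68, 1.419], 0.05], [[0.049, 0.203, -0.067], [0.643, 0.68, 1.419], 0.05], [[0.049, 0.203, -0.067], [0.643, 0.68, 1.419], 0.05], [[0.049, 0.203, -0.067], [0.643, 0.68, 1.419], 0.05], [[0.049, 0.203, -0.067], [0.643, 0.68, 1.419], 0.05], [[0.049, 0.203, -0.067], [0.643, 0.68, 1.419], 0.05], [[0.049, 0.203, -0.067], [0.643, 0.68, 1.419], 0.05]]'

```text
clock: 8.55
eef_pos: [0.5115, 0.0415, 0.243]
ee_rot: [-3.129, -0.002, 1.4]
wrist_force: [0.7, 0.5, -0.6]
width: 0.05
gripper_force: 0.0
```

Run:
```python
from h import *
s=r.observe();print(s['joints'].round(2),s['eef_pos'].round(4),s['ee_rot'].round(3))
print(goal([.512,.042,.105],-9.5,0,0))
d=get_image('side');b=d['color'][120:260,230:370];cv2.imwrite('pics/s5.png',cv2.resize(b,None,fx=4,fy=4,interpolation=cv2.INTER_CUBIC))
```

```text
[ 0.01 -0.13  1.43  0.    1.85  0.18] [0.5115 0.0415 0.243 ] [-3.129e+00 -2.000e-03  1.400e+00]
([0.0003, 0.0021, 0.138], [-0.012, -0.002, -0.005])
```

View pics/s5.png

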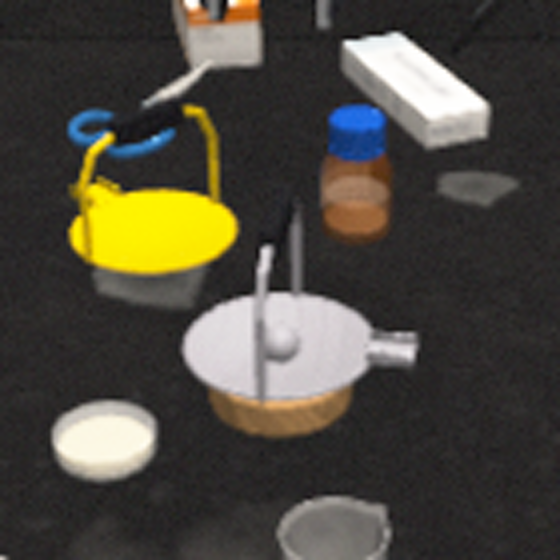

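The bar's centre appears at side px (299.8,175), against (299.4,175.4) predicted from the top view, so the two agree. Descending onto it.

Request:
servo_tool --motion '[[[0, 0.002, 0.02], [-0.012, -0.002, -0.005], 0.045], [[0, 0.002, 0.05], [-0.012, -0.002, -0.005], 0.045], [[0, 0.002, 0.08], [-0.012, -0.002, -0.005], 0.045], [[0, 0.002, 0.105], [-0.012, -0.002, -0.005], 0.045], [[0, 0.002, 0.125], [-0.012, -0.002, -0.005], 0.045], [[0, 0.002, 0.138], [-0.012, -0.002, -0.005], 0.045], [[0, 0.002, 0.138], [-0.012, -0.002, -0.005], 0.045], [[0, 0.002, 0.138], [-0.012, -0.002, -0.005], 0.045], [[0, 0.002, 0.138], [-0.012, -0.002, -0.005], 0.045]]'

```text
clock: 9.35
eef_pos: [0.5133, 0.043, 0.1097]
ee_rot: [3.133, 0.0, 1.411]
wrist_force: [-0.2, -0.6, 0.2]
width: 0.0448
gripper_force: 0.0
```

Run:
```python
from h import *
s=r.observe();print(s['joints'].round(2),s['eef_pos'].round(4),s['ee_rot'].round(4),s['wrist_force'].round(2))
print(goal([.512,.042,.104],-9.5,0,0))
```

```text
[ 0.02 -0.14  1.67 -0.    1.6   0.18] [0.5133 0.043  0.1097] [3.1329 0.     1.4112] [-0.23 -0.59  0.19]
([-0.0012, -0.0012, 0.0056], [0.009, -0.0, 0.006])
```

Request:
servo_tool --motion '[[[-0.001, -0.001, 0.005], [0.008, 0, 0.006], 0.045], [[-0.001, -0.001, 0.005], [0.008, 0, 0.006], 0.03], [[-0.001, -0.001, 0.005], [0.008, 0, 0.006], 0.02], [[-0.001, -0.001, 0.005], [0.008, 0, 0.006], 0.016], [[-0.001, -0.001, 0.005], [0.008, 0, 0.006], 0.014], [[-0.001, -0.001, 0.005], [0.008, 0, 0.006], 0.012], [[-0.001, -0.001, 0.005], [0.008, 0, 0.006], 0.01], [[-0.001, -0.001, 0.005], [0.008, 0, 0.006], 0.006], [[-0.001, -0.001, 0.005], [0.008, 0, 0.006], 0.004], [[-0.001, -0.001, 0.005], [0.008, 0, 0.006], 0.004], [[-0.001, -0.001, 0.005], [0.008, 0, 0.006], 0.004]]' --grip_force 40

```text
clock: 10.27
eef_pos: [0.5119, 0.0419, 0.1034]
ee_rot: [-3.141, 0.0, 1.404]
wrist_force: [0.8, 0.2, 2.6]
width: 0.0114
gripper_force: 40.0
```

Run:
```python
from h import *
s=r.observe();print(s['joints'].round(2),s['eef_pos'].round(4),s['ee_rot'].round(4),s['wrist_force'].round(2),s['torque'].round(3),s['width'],s['gripper_force'])
```

```text
[ 0.02 -0.13  1.67  0.    1.6   0.18] [0.5119 0.0419 0.1034] [-3.1406e+00  1.0000e-04  1.4040e+00] [0.84 0.15 2.59] [-0.087 -0.245  0.041] 0.011423661743843145 40.03277778625488
```

Request:
servo_tool --motion '[[[0, 0, -0.0005], [0, 0, 0], 0.004], [[0, 0, -0.0015], [0, 0, 0], 0.004], [[0, 0, -0.003], [0, 0, 0], 0.004], [[0, 0, -0.006], [0, 0, 0], 0.004], [[0, 0, -0.01], [0, 0, 0], 0.004], [[0, 0, -0.015], [0, 0, 0], 0.004], [[0, 0, -0.021], [0, 0, 0], 0.004], [[0, 0, -0.027], [0, 0, 0], 0.004], [[0, 0, -0.034], [0, 0, 0], 0.004], [[0, 0, -0.041], [0, 0, 0], 0.004], [[0, 0, -0.047], [0, 0, 0], 0.004], [[0, 0, -0.053], [0, 0, 0], 0.004], [[0, 0, -0.058], [0, 0, 0], 0.004], [[0, 0, -0.062], [0, 0, 0], 0.004], [[0, 0, -0.064], [0, 0, 0], 0.004], [[0, 0, -0.065], [0, 0, 0], 0.004], [[0, 0, -0.065], [0, 0, 0], 0.004], [[0, 0, -0.065], [0, 0, 0], 0.004], [[0, 0, -0.065], [0, 0, 0], 0.004]]'

```text
clock: 11.85
eef_pos: [0.5115, 0.042, 0.1676]
ee_rot: [-3.139, 0.0, 1.404]
wrist_force: [1.0, 0.0, -2.7]
width: 0.0115
gripper_force: 39.4
```

Run:
```python
from h import *
s=r.observe();print(s['joints'].round(2),s['eef_pos'].round(4),s['ee_rot'].round(4),s['wrist_force'].round(2),s['torque'].round(3),s['width'])
b=get_image('side');a=get_image('top')
B=b["color"][130:300,230:390];A=a["color"][190:270,270:400]
cv2.imwrite('pics/c.png',np.vstack([cv2.resize(B,(480,510))[:,:480]]))
# beaker in top / side via wax: pale yellow mask
for n,d,(x0,x1,y0,y1) in(("top",a,(345,395,195,250)),("side",b,(285,345,245,295))):
    h=cv2.cvtColor(d["color"],cv2.COLOR_BGR2HSV)[y0:y1,x0:x1]
    m=(h[...,2]>110).astype(np.uint8);n_,l,s_,c=cv2.connectedComponentsWithStats(m)
    i=1+s_[1:,4].argmax();print(n,s_[i],c[i]+[x0,y0],on(d,*(c[i]+[x0,y0]),.02))
```

```text
[ 0.02 -0.14  1.57  0.    1.71  0.18] [0.5115 0.042  0.1676] [-3.1390e+00  2.0000e-04  1.4041e+00] [ 0.99  0.03 -2.7 ] [-0.027 -0.007 -0.003] 0.01153678701433979
top [ 17   5  21  21 260] [370.77692308 211.20769231] [ 0.5428 -0.1703  0.02  ]
side [ 14   0  29  41 913] [312.87185104 264.48192771] [ 0.5409 -0.1502  0.02  ]
```

View pics/c.png

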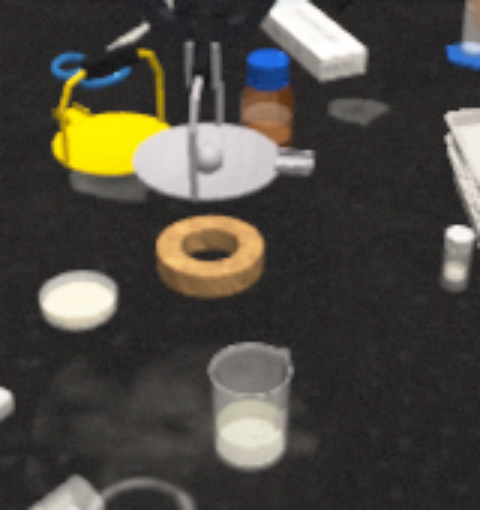

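The pan hangs level with the ball at its centre, ring clear, and the beaker is upright at about (0.541,-0.171). The bearing to it is -82° and the lip is at -9.5°, so I turn about +1.27 rad about tool z in two smooth halves.

Request:
servo_tool --motion '[[[0, 0, 0], [0, 0, 0.006], 0.004], [[0, 0, 0], [0, 0, 0.024], 0.004], [[0, 0, 0], [0, 0, 0.053], 0.004], [[0, 0, 0], [0, 0, 0.093], 0.004], [[0, 0, 0], [0, 0, 0.141], 0.004], [[0, 0, 0], [0, 0, 0.196], 0.004], [[0, 0, 0], [0, 0, 0.255], 0.004], [[0, 0, 0], [0, 0, 0.318], 0.004], [[0, 0, 0], [0, 0, 0.38], 0.004], [[0, 0, 0], [0, 0, 0.439], 0.004], [[0, 0, 0], [0, 0, 0.494], 0.004], [[0, 0, 0], [0, 0, 0.542], 0.004], [[0, 0, 0], [0, 0, 0.582], 0.004], [[0, 0, 0], [0, 0, 0.611], 0.004], [[0, 0, 0], [0, 0, 0.629], 0.004], [[0, 0, 0], [0, 0, 0.635], 0.004], [[0, 0, 0], [0, 0, 0.635], 0.004], [[0, 0, 0], [0, 0, 0.635], 0.004]]'

```text
clock: 13.45
eef_pos: [0.5117, 0.0419, 0.168]
ee_rot: [-3.14, 0.001, 0.769]
wrist_force: [-0.3, -0.4, -1.7]
width: 0.0112
gripper_force: 39.4
```

Request:
servo_tool --motion '[[[0, 0, 0], [0, 0, 0.006], 0.004], [[0, 0, 0], [0, 0, 0.024], 0.004], [[0, 0, 0], [0, 0, 0.053], 0.004], [[0, 0, 0], [0, 0, 0.093], 0.004], [[0, 0, 0], [0, 0, 0.141], 0.004], [[0, 0, 0], [0, 0, 0.196], 0.004], [[0, 0, 0], [0, 0, 0.255], 0.004], [[0, 0, 0], [0, 0, 0.318], 0.004], [[0, 0, 0], [0, 0, 0.38], 0.004], [[0, 0, 0], [0, 0, 0.439], 0.004], [[0, 0, 0], [0, 0, 0.494], 0.004], [[0, 0, 0], [0, 0, 0.542], 0.004], [[0, 0, 0], [0, 0, 0.582], 0.004], [[0, 0, 0], [0, 0, 0.611], 0.004], [[0, 0, 0], [0, 0, 0.629], 0.004], [[0, 0, 0], [0, 0, 0.635], 0.004], [[0, 0, 0], [0, 0, 0.635], 0.004], [[0, 0, 0], [0, 0, 0.635], 0.004], [[0, 0, 0], [0, 0, 0.635], 0.004]]'

```text
clock: 15.03
eef_pos: [0.5117, 0.0419, 0.168]
ee_rot: [-3.141, 0.002, 0.134]
wrist_force: [-0.3, 0.1, -2.8]
width: 0.0112
gripper_force: 39.4
```

Run:
```python
from h import *
s=r.observe();print(s['joints'].round(2),s['eef_pos'].round(4),s['ee_rot'].round(4),s['wrist_force'].round(2),s['torque'].round(3),s['width'])
print('y az',np.degrees(s['ee_rot'][2])-90)
b=get_image('side')
# expected lip tip and rim centre, seat of the ball
u=np.array([np.cos(np.radians(-82.2)),np.sin(np.radians(-82.2)),0]);g=s['eef_pos']+[0,0,.019-.1]
for n,p in(("lip",g+.08*u+[0,0,.016]),("ball",g+[0,0,.016])):print(n,px(b,p))
g_=cv2.cvtColor(b["color"],cv2.COLOR_BGR2GRAY)[160:290,260:340]
for v in range(180,222,3):
    row=g_[v-160];print(v,''.join('#' if q>110 else '+' if q>75 else '.' for q in row))
```

```text
[ 0.02 -0.14  1.57  0.    1.71  1.45] [0.5117 0.0419 0.168 ] [-3.1411e+00  1.8000e-03  1.3440e-01] [-0.25  0.09 -2.8 ] [ 0.038 -0.021 -0.084] 0.011202743670071786
y az -82.30175718917307
lip [303.4 200.4]
ball [298.7 182.1]
180 #################################################################+..............
183 #################################################################+..............
186 #####################################++###+######################...............
189 +++++........++++##############################################.................
192 +++++++++++++++++++++######################################+....................
195 ...+++++++++++++++........++#######################++...........................
198 .......................................############.............................
201 .......................................###########..............................
204 ............................#########################...........................
207 ........................##############++++++############+.......................
210 ......................#########+#####++++++++++++#########......................
213 ......................##########++++++........+++#########......................
216 .......................############+.......+#############+......................
219 .......................++++###########################++++......................
```

Run:
```python
from h import *
b=get_image('side');g=cv2.cvtColor(b["color"],cv2.COLOR_BGR2GRAY)
for v in range(168,196,2):print(v,' '.join(f"{q:3d}" for q in g[v,278:326:2]))
```

```text
168 164  77  81 109  39  37  39  38  36  38  42  39  41  35  38  40  85 133 128 131 130 125 114 131
170 217 217 188 122  38  39  41  36  40  35  41  41  40  35  36  44  86  99 123 131 137 132 115 136
172 217 216 217 216 188 110 172 195 206 217 221 220 221 210 207 193 166 139 104 110 117 117 107 132
174 217 217 222 222 223 220 221 221 220 220 220 221 221 221 221 219 219 220 213 181 118 113 105 124
176 217 225 224 222 222 222 221 223 222 222 222 220 220 221 221 221 219 219 217 213 210 171 106 124
178 224 220 223 221 222 223 224 224 224 224 217 222 218 222 220 218 219 216 213 212 214 212 160 118
180 220 220 217 219 223 223 222 222 223 190 211 227 219 196 218 216 214 214 212 211 209 208 168 116
182 220 220 219 219 219 220 221 221 203 160 192 214 201 176 217 215 216 213 209 211 207 204 195 159
184 218 218 219 218 219 220 220 220 215 122 153 167 158 142 217 214 209 209 209 203 203 203 204 162
186 213 215 215 216 217 217 217 217 216 157 106 112 106 179 213 212 207 202 203 202 203 200 203 140
188 213 213 213 212 213 213 213 213 215 213 187 173 191 207 204 205 203 203 199 201 200 198 177  49
190 150 215 209 210 213 211 209 213 210 209 208 207 207 201 201 200 202 201 198 197 197 180  76  37
192  82 111 185 211 207 208 208 205 205 206 204 204 199 202 201 169 196 198 198 186 132  52  39  32
194  67  43  55 110 155 189 207 204 205 203 187 182 202 195 205 215 187 165 110  54  42  37  42  36
```

The ball's centre is at about px (300,182.5), against (298.7,182.1) expected, so it is centred. The lip is aligned to about 1 px.

```bash
python3 -c "
from cell import r
print(r.close_job())"
```

```text
the job is handed in; nothing more can be done
None
```

I stood the beaker upright about 40 mm from where it lay. The pan is held level and still above the ring, with its lip pointing at the beaker and the ball centred to within about 3 mm. The job is handed in at about 15 s on the clock, and no verdict came back.

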